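# Open the two-button router-bit case

### The arm

A 6-joint arm with a two-finger parallel gripper is mounted at the origin on a cart in front of the work surface, level with it; the furniture and walls round the work are solid. World frame = base frame: x ahead of the robot, y to its left, z up, the work surface at z = 0. Lengths are in m, angles in rad, forces in N, time in s.
With the tool pointing down it reaches from about 0.35 to 0.775 m from the base axis. Payload 7.3 kg.
Tool frame: the origin (TCP) lies at the very end of the fingers, on their centre line; the grasp point (between the pads) lies 19 mm behind it (robot.tcp_to_grasp is the distance from the TCP to the grasp point, in m); x points along the fingers, y is the direction in which the jaws open and shut, and the axes are right-handed (so a half turn about x gives the same grasp; the last joint's range is limited). The gripper opens to 92 mm and grips with 3 to 60 N. Pads are 19 mm wide; open, the fingers measure 130 mm over their backs; the gripper's body (75 mm by 190 mm) begins 47 mm behind the grasp point.
Start: joints at [1.14, 0.342, 1.524, -0, 1.275, -0.146], TCP at [0.147, 0.504, 0.227] pointing down, gripper open.
Joint ranges: [-2.53, 2.53], [-0.77, 2.02], [0.04, 2.7], [-1, 4.14], [0.28, 2.66], [-3.11, 3.11]. Speed limits (rad/s): [2.57, 2.57, 3.14, 3.14, 3.14, 3.14].

### API

Orientations are given as [roll, pitch, yaw] about the fixed x, y, z axes, in that order (R = Rz(yaw) Ry(pitch) Rx(roll)).
In Python, from cell import robot gives the robot as it stands.
- The arm moves only by the tool move_arm, never from a script. Its argument "increments" is a list of rows, each a list of 4 numbers: the shift along the tool's x, y, z normalised to -1 to 1, where 1 is 40 cm, then the turn about the tool's x normalised to -1 to 1, where 1 is 60 degrees. In form: [[dx, dy, dz, twist], ...]. A call has 1 to 5 rows; each row is the pose to reach, as a shift and turn from the pose commanded when the call began, along the tool's axes at that moment; what a row does not reach only later rows make up. A row lasts 1/8 s, in which the tool goes at most 62.5 mm and 10.7 degrees, less where a joint would pass 70% of its speed; a pose out of reach is approached as far as the arm can. A call with a number of a shift or a turn outside -1 to 1 is refused whole. A call with a gripper value outside its range is refused whole. "gripper" is the closure, from 0 (fully open) to 1 (shut), set as the call begins (left out, the last holds). The fingers move at their own pace and stop on an object; "squeeze" is the grip in N (left out, the last holds). Time passes only in rows, so rows that repeat a pose let the fingers close. It gives the time, the measured TCP pose, the force and the opening at its end, in the units of the state.
- robot.observe(): the state, without advancing time (a new reading comes with each control period).
- robot.read_camera(name): name is "side" or "top" or "wrist"; returns the picture (480x640x3 uint8, red, green, blue); there is no depth.
- robot.camera_params(name): a dict with "fx", "fy", "cx", "cy" (pixels), "k1" (the pictures are not rectified: a ray, as slopes to the right and down, at radius r is drawn at 1 + k1 r^2 times it, then the intrinsics apply), "R" (3x3) and "t" (3): a world point X has camera coordinates R X + t; the wrist camera has in their place "tool_from_camera" (4x4, takes a point from camera to tool coordinates, whose origin is the TCP and whose axes are the tool frame's). Camera axes: x right, y down, z forward; pixel columns grow to the right and rows downward; lengths in m; the calibration is good to about 2 mm. A picture is of the moment at which its call begins: read the wrist's pose just before it. camera_params takes no time and is no camera call.
- robot.hand_in(): hands the job in, once; it reports no verdict.
The state is a dict: "time": time; "qpos": joint angles; "qvel": joint speeds; "joint_efforts": joint torques, N m; "tool_pos": TCP position; "tool_rot": TCP orientation; "contact_force": force on the tool from outside, world axes, zero at the start; "torque": the same for the moment, N m; "opening": finger opening in m.
Only numpy, scipy, OpenCV 4.12 (cv2) and the standard library are available. Lean on these libraries where they do the work, as an engineer would, in place of code of your own. Each camera call takes 0.05 s, during which the arm holds its last target.

### The job

Open the router-bit case without gripping or lifting anything: press its two red buttons down together with the two fingertips and keep both down until the lid has sprung up as far as it goes by itself, then let go. After that push the lid back gently with the outside of the fingers until it leans open past upright and stays there. Leave the case where it stands and do not disturb the things round it.

Things in the scene. Friction and masses are not known exactly. Their poses are not given: they have to be found in the camera images.
- case: closed plywood router-bit case on rubber feet, 170 mm deep (its x), 220 mm wide (its y), 60 mm high, about 2.5 kg, free to slide if shoved. Origin: centre of the underside; -x is its front (towards the robot), +y its left, z up. The front 47 mm are a console, 44 mm high, with an aluminium plate and two red buttons; behind it (x = -36 to +85 mm) lies the lid
- button_left_top (a point): centre of the flat top of the left (+y) red round button, 22 mm across; 56 mm above the bench when up, at x = -62, y = +30 mm of the case; 60 mm from the other button, 26 mm in front of the lid's front edge. The point moves with the button
- button_right_top (a point): the same for the right (-y) button, at x = -62, y = -30 mm of the case
- button_left (a joint): travel of the left button, m: 0 up, 0.007 fully down; a spring returns it, 2 N to start and 5 N fully down. It draws back its own hook under the lid, which lets go beyond about 0.004
- button_right (a joint): the same for the right button. Each hook alone keeps the lid shut, so the lid comes up only while both buttons are down at the same time
- lid (a joint): opening angle of the lid, rad: 0 shut. With both hooks free a damped spring plunger raises it slowly (1 to 2 s) to about 0.4, where it rests; from there push it. 1.57 is upright, 1.85 its stop. Past upright its weight keeps it open; short of upright it sinks back slowly. The hinge is damped (0.12 N m at 1 rad/s); the lid weighs 0.13 kg
- lid_edge (a point): middle of the lid's lower front edge, 44 mm above the bench when shut; swings at 123.5 mm radius about the hinge (in front of it when shut, above it when upright). The lid, a plywood frame with clear pane, is 16.5 mm thick. Two steel tongues, 14 mm wide, 30 mm either side of this point, stick out 15 mm from the underside just behind the edge; between them 46 mm are free
- lid_hinge (a point): middle of the hinge axis (parallel to the case's y), at x = +88 mm of the case, 43.5 mm above the bench
- tape_measure: yellow and black tape measure lying beside the case, 64 x 89 x 33 mm, origin at the centre of its underside; leave alone
- nail_tin: tin of nails with a red lid beside the case, 73 mm across, 60 mm high, origin at the centre of its underside; leave alone
- screwdriver: screwdriver with a yellow handle lying on the bench near the front right corner of the case, 183 mm long (its x), 26 mm thick, origin at the middle of its underside; leave alone

How it is judged:
On the way, in this order (a step that is already met when the one before it is completed fails the run):
1. both buttons are down together (value of joint each of button_left, button_right above 0.0035 m), for 0.1 s.
2. the lid has sprung up (beyond 0.33 rad) with both buttons still held down (value of joint lid above 0.33 rad and value of joint each of button_left, button_right above 0.003 m), for 0.1 s.
3. both buttons are let go, with the lid still resting at its sprung-up angle (value of joint each of button_left, button_right below 0.001 m and value of joint lid above 0.3 rad), for 0.1 s.
At the end, for the whole second after the job is handed in: the lid leans open past upright (more than 1.65 rad) and stays there untouched; both buttons are up again (within 1 mm); the case stands flat within 30 mm of where it stood (value of joint lid above 1.65 rad and velocity of joint lid between -0.05 and 0.2 rad/s and value of joint each of button_left, button_right below 0.001 m and distance of case from where it was at the start of the episode below 0.03 m and angle between case's own z axis and vertical below 0.03 rad and linear speed of case below 0.02 m/s).
It fails at once if the case is shoved more than 30 mm, lifted or tipped (distance of case from where it was at the start of the episode above 0.03 m or height (world z) of case above 0.008 m or angle between case's own z axis and vertical above 0.08 rad).
It fails at once if the lid is gripped or forced: more than 20 N between fingers and lid (contact force between the fingers and lid above 20 N).
It fails at once if the tape measure, the nail tin or the screwdriver is moved more than 20 mm (distance of any of tape_measure, nail_tin, screwdriver from where it was at the start of the episode above 0.02 m).
It also fails if it takes over 50 s, if anything falls off the work surface, if the arm or the gripper's body presses on something with over 40 N, if the wrist force passes 120 N, or if a joint passes its speed limit or range.

## Working session

There is one attempt and no reset: what is moved stays moved. The work goes in short steps, Python scripts to look and compute and a tool call to move; the robot and the scene stay as the last step left them, time stands still between calls to the robot, and variables do not carry over. Pictures are saved under pics/ and viewed, and the job is handed in when it is done.

Besides the shell and the picture viewer there is one more tool, called after "Call:" by a JSON object that holds its "op" and its "data", one argument or row to a line. move_arm: Moves the arm, as the interface text tells. Its arguments: {"type":"object","properties":{"increments":{"type":"array","items":{"type":"array","items":{"type":"number"}}},"gripper":{"type":"number"},"squeeze":{"type":"number"}},"required":["increments"]}

```bash
ls; mkdir -p pics
python3 - <<'E'
from cell import robot
import cv2
for n in ("side","top"):
    cv2.imwrite(f"pics/{n}0.png",robot.read_camera(n)[:,:,::-1]); print(n,robot.camera_params(n))
print(robot.camera_params("wrist"))
print(robot.observe())
E
```

```text
pics
side {'fx': 508.6452190161218, 'fy': 508.6452190161218, 'cx': 321.0262134278329, 'cy': 241.73933323517866, 'k1': -0.06370644282207563, 'R': array([[ 9.90355691e-01, -1.38548143e-01, -1.28450564e-04],
       [-8.73721082e-02, -6.23824321e-01, -7.76665521e-01],
       [ 1.07525435e-01,  7.69186342e-01, -6.29913210e-01]]), 't': array([-0.52627249,  0.11541599,  0.87784194])}
top {'fx': 493.050350073304, 'fy': 493.050350073304, 'cx': 318.5183480479308, 'cy': 241.9728591974779, 'k1': -0.0554883492875765, 'R': array([[ 0.01896846, -0.99975635,  0.01128912],
       [-0.98184332, -0.02075773, -0.18855452],
       [ 0.18874292, -0.00750756, -0.98199783]]), 't': array([0.02645131, 0.55704454, 1.08906181])}
{'fx': 362.80810992521936, 'fy': 362.80810992521936, 'cx': 324.62934637460876, 'cy': 237.27883446597176, 'k1': 0.004026399048428295, 'tool_from_camera': array([[ 3.94419216e-04, -2.46534939e-01,  9.69133824e-01,
        -1.58170831e-01],
       [ 9.99999920e-01,  3.76399446e-05, -3.97406028e-04,
        -5.20487128e-04],
       [ 6.14963276e-05,  9.69133903e-01,  2.46534935e-01,
        -6.69722935e-02],
       [ 0.00000000e+00,  0.00000000e+00,  0.00000000e+00,
         1.00000000e+00]])}
{'time': 0.1, 'qpos': array([ 1.13997678e+00,  3.42638785e-01,  1.52490747e+00,  1.85592544e-05,
        1.27538853e+00, -1.45963776e-01]), 'qvel': array([-0.00068115, -0.00093223, -0.0036908 ,  0.00068905,  0.00051862,
       -0.0004291 ]), 'joint_efforts': array([ 1.03821516e-03, -4.32001376e+01, -2.44699162e+01,  7.18210987e-02,
        5.25767030e-02, -5.00266879e-05]), 'tool_pos': array([0.14734111, 0.50353312, 0.22612675]), 'tool_rot': array([-1.72998307,  1.56945407, -2.01484426]), 'contact_force': array([ 0.70039338, -0.17232886, -0.77627842]), 'torque': array([-0.00192798, -0.0115202 ,  0.03834665]), 'opening': 0.09181075677420518}
```

View pics/side0.png

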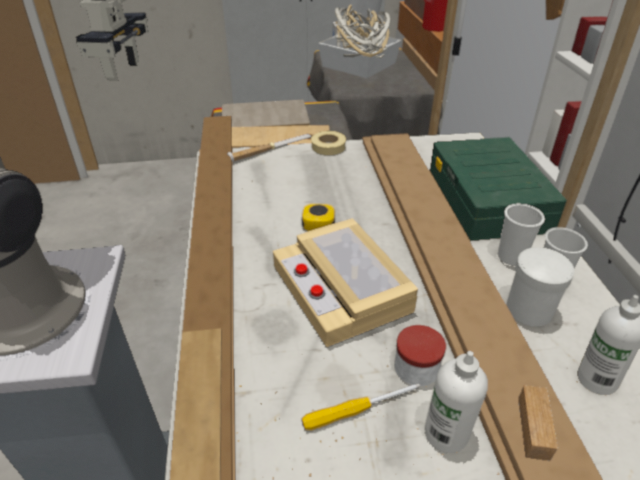

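View pics/top0.png

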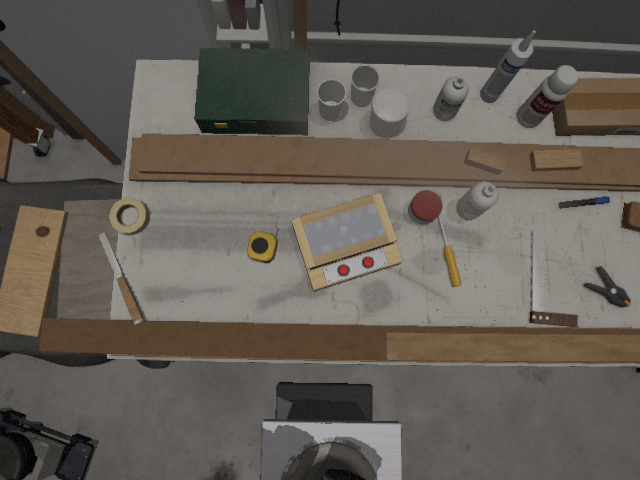

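The top view shows the case with red buttons at about (344,270) and (368,262). The tape measure is at (262,247), the tin at (426,207) and the screwdriver at (450,255). In the side view the buttons are at (302,269) and (317,292). Next I measure the case pose from these.

```bash
cat > h.py <<'E'
import numpy as np, cv2
from cell import robot
from scipy.spatial.transform import Rotation as Ro
def K(p): return np.array([[p['fx'],0,p['cx']],[0,p['fy'],p['cy']],[0,0,1.]])
def RT(name,obs=None):
    p=robot.camera_params(name)
    if name!='wrist': return p,np.array(p['R']),np.array(p['t'])
    T=np.eye(4);T[:3,:3]=Ro.from_euler('xyz',obs['tool_rot']).as_matrix();T[:3,3]=obs['tool_pos']
    M=np.linalg.inv(T@p['tool_from_camera']);return p,M[:3,:3],M[:3,3]
def ray(name,uv,obs=None):
    p,R,t=RT(name,obs)
    d=cv2.undistortPoints(np.array([[uv]],float),K(p),np.array([p['k1'],0,0,0.]))[0,0]
    return -R.T@t, R.T@np.array([d[0],d[1],1])
def atz(name,uv,z,obs=None):
    c,d=ray(name,uv,obs); return c+d*(z-c[2])/d[2]
def proj(name,X,obs=None):
    p,R,t=RT(name,obs)
    return cv2.projectPoints(np.array(X,float).reshape(-1,3),cv2.Rodrigues(R)[0],t,K(p),np.array([p['k1'],0,0,0.]))[0][:,0]
def reds(im,lo=20):
    h=cv2.cvtColor(im,cv2.COLOR_RGB2HSV)
    m=((h[...,0]<6)|(h[...,0]>174))&(h[...,1]>150)&(h[...,2]>90)
    n,l,s,c=cv2.connectedComponentsWithStats(m.astype(np.uint8))
    return [(c[i].round(1),s[i][4]) for i in range(1,n) if s[i][4]>lo]
def tri(a,b):
    (c1,d1),(c2,d2)=a,b
    A=np.stack([d1,-d2],1);s=np.linalg.lstsq(A,c2-c1,rcond=None)[0]
    p,q=c1+s[0]*d1,c2+s[1]*d2
    return (p+q)/2,np.linalg.norm(p-q)
E
python3 - <<'E'
from h import *
for n in("side","top"):
    im=robot.read_camera(n)
    for c,a in reds(im): print(n,c,a,atz(n,c,.053).round(4))
    b=im[200:330,230:470] if n=="top" else im[190:440,260:460]
    cv2.imwrite(f"pics/{n}1.png",cv2.resize(b,None,fx=3,fy=3,interpolation=cv2.INTER_CUBIC)[:600,:,::-1] if n=="top" else cv2.resize(b,None,fx=2.4,fy=2.4)[:,:,::-1])
E
```

```text
side [434.7  14.6] 631 [1.2281 1.4941 0.053 ]
side [301.  268.6] 89 [ 0.493  -0.0244  0.053 ]
side [316.4 290.3] 102 [ 0.5124 -0.0809  0.053 ]
side [421.  344.9] 1368 [ 0.6503 -0.2165  0.053 ]
top [367.9 261.7] 65 [ 0.5125 -0.0769  0.053 ]
top [343.2 269.3] 66 [ 0.4938 -0.0202  0.053 ]
```

Run:
```python
from h import *
o=robot.observe(); im=robot.read_camera("wrist"); cv2.imwrite("pics/w0.png",im[:,:,::-1]); print(reds(im)); print(Ro.from_euler('xyz',o['tool_rot']).as_matrix().round(3))
```

```text
[]
[[-0.     0.281  0.96 ]
 [-0.001  0.96  -0.281]
 [-1.    -0.001 -0.   ]]
```

View pics/top1.png

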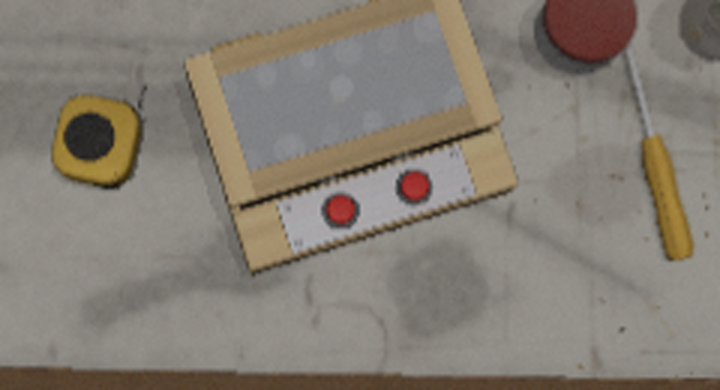

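View pics/side1.png

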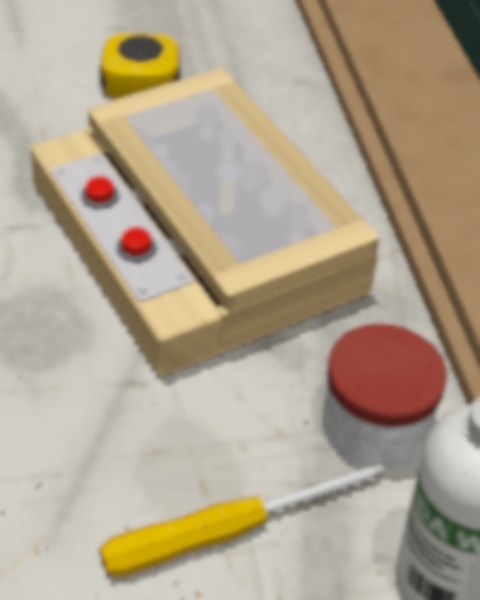

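View pics/w0.png

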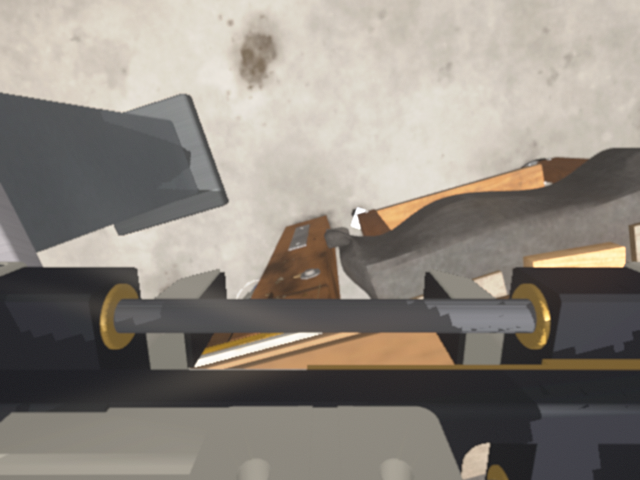

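The two cameras agree within 4 mm and the buttons come out 60 mm apart, as given. The case yaw is about 18.6° and the button midpoint about (0.503, -0.051). The wrist view shows only the floor so far. I'll move above the buttons, then measure again with the wrist camera.

Call:
{"op": "move_arm", "data": {
  "increments": [
    [0,-0.1,0.11,0],
    [0,-0.2,0.23,0],
    [0,-0.3,0.34,0],
    [0,-0.39,0.45,0],
    [0,-0.49,0.565,0]
  ],
  "gripper": 0.55
}}

```text
time: 0.88
tool_pos: [0.3101, 0.2508, 0.2269]
tool_rot: [0.888, 1.57, 0.604]
contact_force: [0.6, 0.5, 0.4]
opening: 0.0463
```

Call:
{"op": "move_arm", "data": {
  "increments": [
    [0,-0.1,0.11,0],
    [0,-0.2,0.23,0],
    [0,-0.3,0.34,0],
    [0,-0.39,0.45,0],
    [0,-0.49,0.565,0]
  ]
}}

```text
time: 1.5
tool_pos: [0.472, -0.0011, 0.2268]
tool_rot: [0.857, 1.57, 0.572]
contact_force: [1.0, 0.2, 0.4]
opening: 0.0414
```

Call:
{"op": "move_arm", "data": {
  "increments": [
    [0,-0.05,0.055,-0.16],
    [0,-0.1,0.11,-0.32],
    [0,-0.1,0.11,-0.46],
    [0,-0.1,0.11,-0.58],
    [0,-0.1,0.11,-0.58]
  ]
}}

```text
time: 2.12
tool_pos: [0.5021, -0.0501, 0.2266]
tool_rot: [2.245, 1.57, 2.566]
contact_force: [0.2, -0.3, -0.8]
opening: 0.0412
```

Run:
```python
from h import *
o=robot.observe(); im=robot.read_camera("wrist"); cv2.imwrite("pics/w1.png",im[:,:,::-1]); 
print(o['time'],o['tool_pos'],o['opening'],o['contact_force'])
for c,a in reds(im): print(c,a,atz("wrist",c,.055,o).round(4))
print(Ro.from_euler('xyz',o['tool_rot']).as_matrix().round(3))
```

```text
2.125 [ 0.50207075 -0.05013438  0.22655609] 0.04120639551112563 [ 0.15821743 -0.28558747 -0.810147  ]
[358.2 220. ] 379 [ 0.4924 -0.0205  0.055 ]
[294.3 220.4] 377 [ 0.5114 -0.0765  0.055 ]
[ 93.  282.6] 53 [ 0.6315 -0.243   0.055 ]
[[-0.    -0.316  0.949]
 [ 0.     0.949  0.316]
 [-1.     0.    -0.   ]]
```

View pics/w1.png

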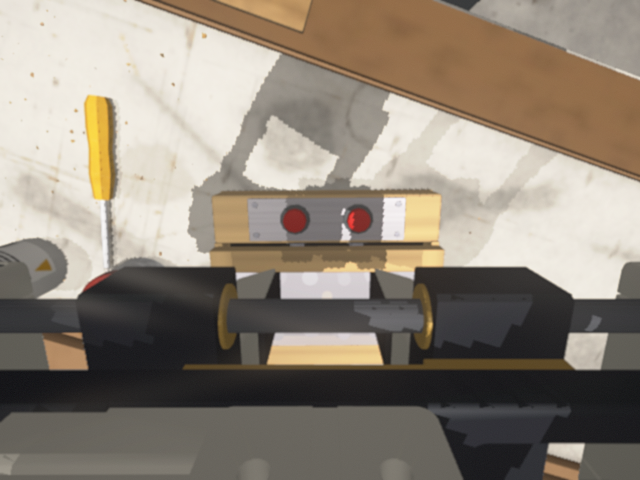

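The wrist picture shows the buttons at (358,220) and (294,220). They back-project to a midpoint of (0.502, -0.049), which agrees with the other cameras, with the tool square to the case. Now I descend to just above the buttons.

Call:
{"op": "move_arm", "data": {
  "increments": [
    [0.12,0,0,0],
    [0.24,0,0,0],
    [0.34,0,0,0],
    [0.4,0,0,0],
    [0.41,0,0,0]
  ]
}}

```text
time: 2.8
tool_pos: [0.5012, -0.0497, 0.0614]
tool_rot: [2.544, 1.568, 2.865]
contact_force: [-0.7, -0.1, -0.5]
opening: 0.0416
```

Run:
```python
from h import *
o=robot.observe(); print(o['time'],o['tool_pos'],o['opening'],o['contact_force'])
im=robot.read_camera("wrist"); cv2.imwrite("pics/w2.png",im[:,:,::-1])
im=robot.read_camera("side"); cv2.imwrite("pics/s2.png",cv2.resize(im[190:390,220:440],None,fx=3,fy=3)[:,:,::-1])
```

```text
2.8 [ 0.50115784 -0.0496968   0.06138159] 0.04164409201983312 [-0.74782264 -0.06997215 -0.48228703]
```

View pics/w2.png

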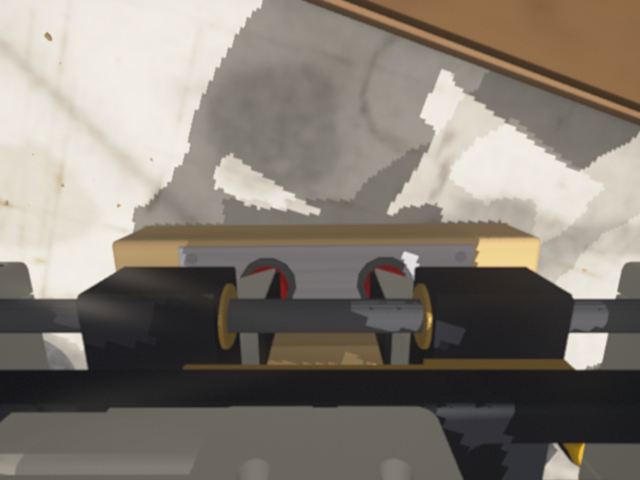

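View pics/s2.png

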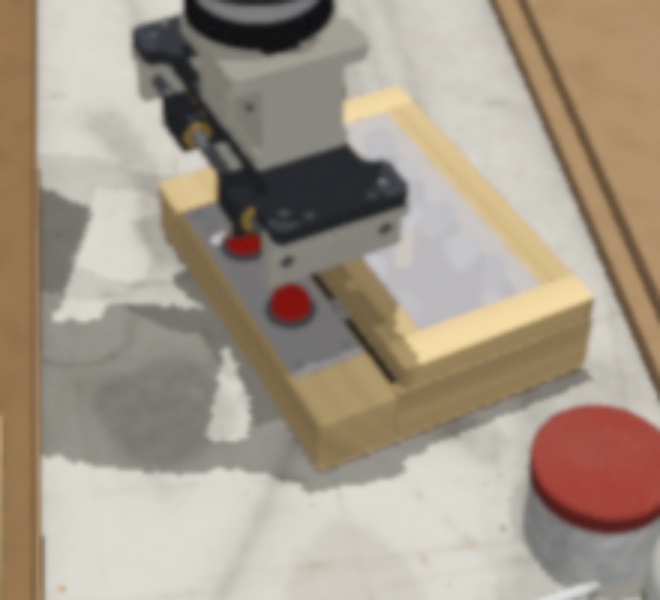

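Run:
```python
from h import *
o=robot.observe(); R=Ro.from_euler('xyz',o['tool_rot']).as_matrix(); p=o['tool_pos']
im=robot.read_camera("side")[:,:,::-1].copy()
big=cv2.resize(im[190:390,220:440],None,fx=3,fy=3)
for pt,col in (([0,30,0],(0,255,0)),([0,-30,0],(0,255,0)),([-66,-30,0],(255,0,0)),([-19,-30,0],(255,255,0)),([0,0,0],(255,0,255))):
    uv=proj("side",p+R@(np.array(pt)/1000))[0]; print(pt,uv)
    cv2.circle(big,tuple(int(v) for v in (uv-[220,190])*3),4,col,-1)
cv2.imwrite("pics/s3.png",big)
```

```text
[0, 30, 0] [300.57115637 263.20271059]
[0, -30, 0] [315.83042185 284.93947357]
[-66, -30, 0] [315.54630139 254.28056736]
[-19, -30, 0] [315.75135834 276.43597072]
[0, 0, 0] [308.01463773 273.8081198 ]
```

View pics/s3.png

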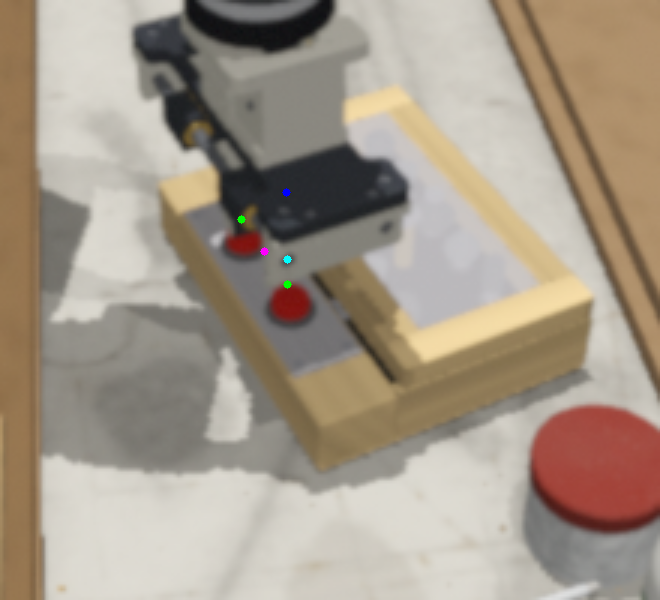

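Run:
```python
from h import *
o=robot.observe(); R=Ro.from_euler('xyz',o['tool_rot']).as_matrix(); p=o['tool_pos']
im=robot.read_camera("side")[:,:,::-1].copy()
big=cv2.resize(im[190:390,220:440],None,fx=3,fy=3)
def box(x0,x1,y0,y1,z0,z1,col):
    P=np.array([[x,y,z] for x in(x0,x1) for y in(y0,y1) for z in(z0,z1)])/1000
    uv=(proj("side",p+P@R.T)-[220,190])*3
    for i in range(8):
        for b in(1,2,4):
            j=i^b
            if j>i: cv2.line(big,tuple(map(int,uv[i])),tuple(map(int,uv[j])),col,1)
box(-100,-66,-95,95,-37.5,37.5,(255,0,0))
box(-66,0,-39.5,-20.5,-9.5,9.5,(0,255,0))
box(-66,0,20.5,39.5,-9.5,9.5,(0,255,0))
cv2.imwrite("pics/s4.png",big)
```

```text
(no output)
```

View pics/s4.png

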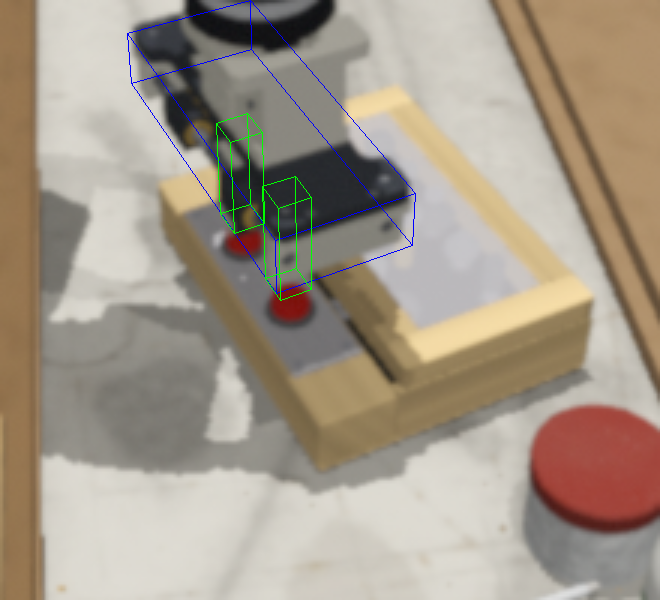

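Run:
```python
from h import *
o=robot.observe(); R=Ro.from_euler('xyz',o['tool_rot']).as_matrix(); p=o['tool_pos']
im=robot.read_camera("wrist")[:,:,::-1].copy()
def box(x0,x1,y0,y1,z0,z1,col):
    P=np.array([[x,y,z] for x in(x0,x1) for y in(y0,y1) for z in(z0,z1)])/1000
    uv=proj("wrist",p+P@R.T,o)
    for i in range(8):
        for b in(1,2,4):
            j=i^b
            if j>i: cv2.line(im,tuple(map(int,uv[i])),tuple(map(int,uv[j])),col,1)
box(-66,0,-39.5,-20.5,-9.5,9.5,(0,255,0))
box(-66,0,20.5,39.5,-9.5,9.5,(0,255,0))
B=np.array([.5025,-.0495,.056]); y=np.array([-.318,.948,0]);x=np.array([.948,.318,0])
for s in(30,-30):
    t=np.linspace(0,6.28,60)
    C=B+y*s/1000+.011*(np.cos(t)[:,None]*x+np.sin(t)[:,None]*y)
    cv2.polylines(im,[proj("wrist",C,o).astype(int)],True,(255,0,255),1)
cv2.imwrite("pics/w4.png",cv2.resize(im[210:390,200:450],None,fx=3,fy=3))
```

```text
(no output)
```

View pics/w4.png

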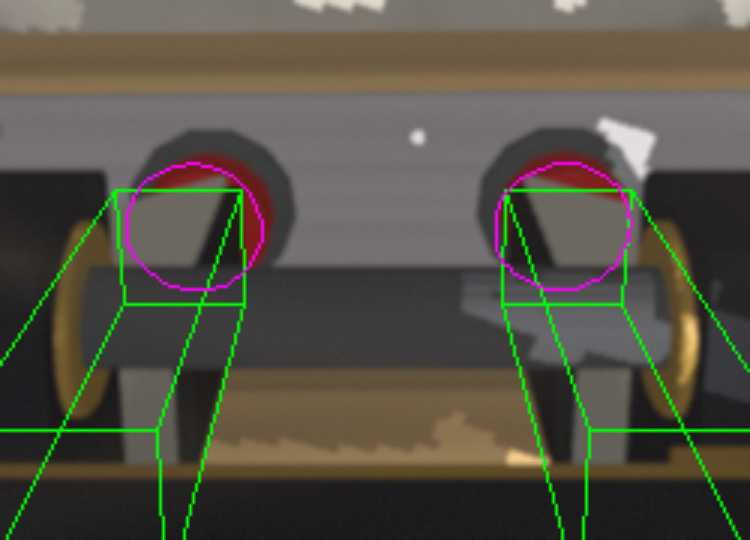

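The fingertips match the model boxes and sit over both buttons, about 1.5 mm off toward −y. I correct that and press.

Call:
{"op": "move_arm", "data": {
  "increments": [
    [0,0.004,-0.003,0],
    [0.008,0.004,-0.003,0],
    [0.016,0.004,-0.003,0],
    [0.024,0.004,-0.003,0],
    [0.03,0.004,-0.003,0]
  ]
}}

```text
time: 3.68
tool_pos: [0.5006, -0.0489, 0.0511]
tool_rot: [-0.207, 1.57, 0.115]
contact_force: [-1.6, 1.0, 6.7]
opening: 0.0415
```

Call:
{"op": "move_arm", "data": {
  "increments": [
    [0,0,0,0],
    [0,0,0,0]
  ]
}}

```text
time: 3.92
tool_pos: [0.5006, -0.0489, 0.0512]
tool_rot: [-0.254, 1.57, 0.069]
contact_force: [-1.8, 0.8, 8.1]
opening: 0.0412
```

Run:
```python
from h import *
im=robot.read_camera("side"); cv2.imwrite("pics/s5.png",cv2.resize(im[190:390,220:440],None,fx=3,fy=3)[:,:,::-1])
o=robot.observe(); print(o['time'],o['tool_pos'],o['opening'],o['contact_force'],o['torque'])
```

```text
3.975 [ 0.50057745 -0.04894802  0.05120751] 0.0412955653789634 [-2.93882247  1.00628988  8.54014   ] [ 0.12494163  0.39459971 -0.00395203]
```

View pics/s5.png

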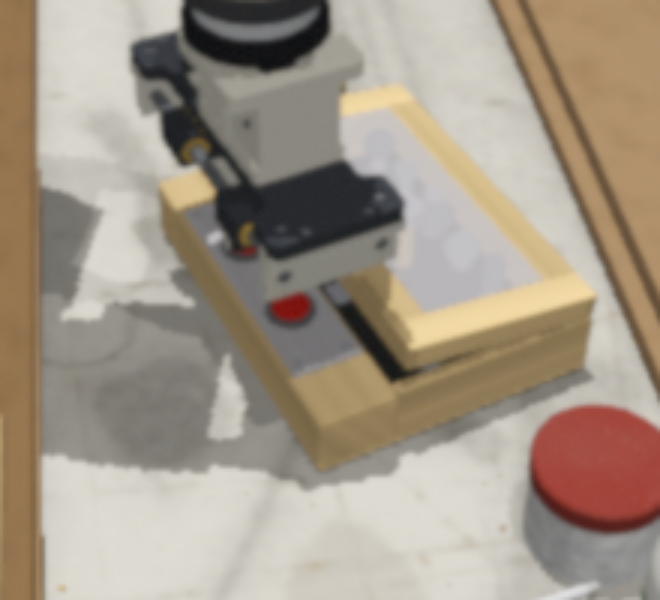

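The lid is rising with both buttons about 4.8 mm down. I press slightly deeper and hold.

Call:
{"op": "move_arm", "data": {
  "increments": [
    [0.002,0,0,0],
    [0.002,0,0,0],
    [0.002,0,0,0],
    [0.002,0,0,0],
    [0.002,0,0,0]
  ]
}}

```text
time: 4.6
tool_pos: [0.5006, -0.0489, 0.0505]
tool_rot: [-0.361, 1.57, -0.038]
contact_force: [-2.3, 1.3, 7.2]
opening: 0.0412
```

Call:
{"op": "move_arm", "data": {
  "increments": [
    [0,0,0,0],
    [0,0,0,0],
    [0,0,0,0],
    [0,0,0,0],
    [0,0,0,0]
  ]
}}

```text
time: 5.22
tool_pos: [0.5006, -0.0489, 0.0505]
tool_rot: [-0.369, 1.57, -0.047]
contact_force: [-2.3, 0.9, 8.4]
opening: 0.0414
```

Call:
{"op": "move_arm", "data": {
  "increments": [
    [0,0,0,0],
    [0,0,0,0],
    [0,0,0,0],
    [0,0,0,0],
    [0,0,0,0]
  ]
}}

```text
time: 5.85
tool_pos: [0.5006, -0.0489, 0.0505]
tool_rot: [-0.363, 1.57, -0.041]
contact_force: [-2.1, 0.5, 8.9]
opening: 0.0415
```

Call:
{"op": "move_arm", "data": {
  "increments": [
    [0,0,0,0],
    [0,0,0,0],
    [0,0,0,0],
    [0,0,0,0],
    [0,0,0,0]
  ]
}}

```text
time: 6.48
tool_pos: [0.5006, -0.0489, 0.0505]
tool_rot: [-0.375, 1.57, -0.052]
contact_force: [-2.8, 0.6, 8.7]
opening: 0.0415
```

Run:
```python
from h import *
im=robot.read_camera("side"); cv2.imwrite("pics/s6.png",cv2.resize(im[190:390,220:440],None,fx=3,fy=3)[:,:,::-1])
o=robot.observe(); print(o['time'],o['tool_pos'],o['opening'],o['contact_force'],o['torque'])
```

```text
6.525 [ 0.50057372 -0.04892254  0.0504878 ] 0.0412734685262098 [-3.28454952  0.68494305  8.56438228] [0.17551128 0.39929613 0.00849986]
```

View pics/s6.png

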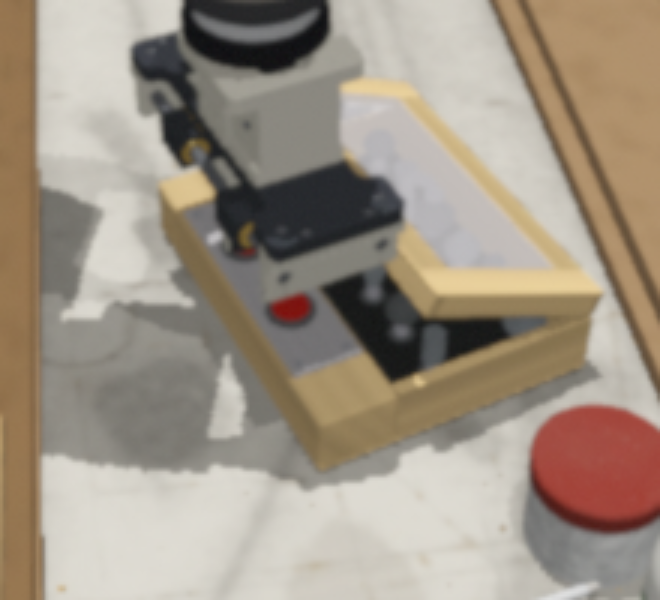

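Call:
{"op": "move_arm", "data": {
  "increments": [
    [0,0,0,0],
    [0,0,0,0],
    [0,0,0,0],
    [0,0,0,0],
    [0,0,0,0]
  ]
}}

```text
time: 7.15
tool_pos: [0.5006, -0.0489, 0.0505]
tool_rot: [-0.264, 1.57, 0.058]
contact_force: [-2.1, 1.0, 8.4]
opening: 0.0416
```

```bash
cat >> h.py <<'E'
B=np.array([.5025,-.0487,0]);X=np.array([.948,.318,0]);Y=np.array([-.318,.948,0])
O=B+.062*X
def lid(a,y,r=123.5,th=0): # lid point mm
    return O+X*(88-r*np.cos(a)+th*np.sin(a))/1e3+Y*y/1e3+np.array([0,0,(43.5+r*np.sin(a)+th*np.cos(a))/1e3])
def draw(im,name,a,sc,off):
    P=[lid(a,-110),lid(a,110),lid(a,110,0),lid(a,-110,0)]
    uv=((proj(name,P)-off)*sc).astype(int)
    cv2.polylines(im,[uv],True,(255,0,255),1)
    return im
E
python3 - <<'E'
from h import *
im=robot.read_camera("side"); im=cv2.resize(im[190:390,220:440],None,fx=3,fy=3)[:,:,::-1].copy()
for a in(.33,.4,.45): draw(im,"side",a,3,[220,190])
cv2.imwrite("pics/s7.png",im)
E
```

```text
(no output)
```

View pics/s7.png

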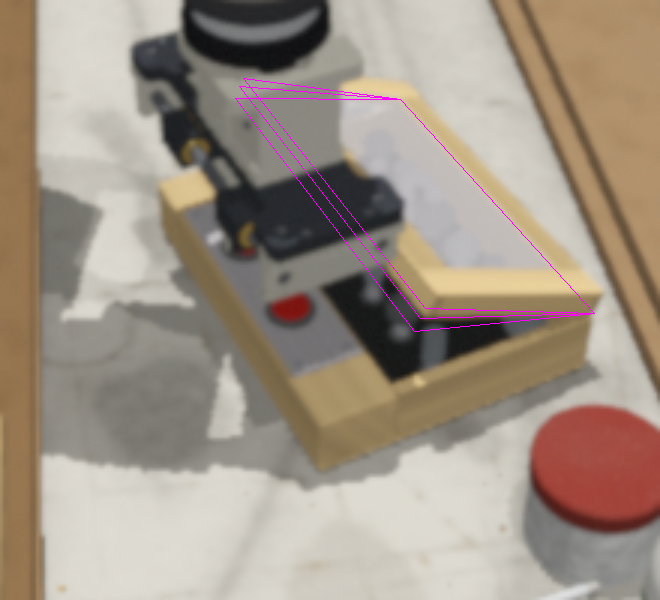

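The lid has stopped at about 0.4 rad, unchanged since the last picture. Now I let go by moving straight up, then open the fingers so they push outside the tongues (46–65 mm either side; the tongues end at 37 mm).

Call:
{"op": "move_arm", "data": {
  "increments": [
    [-0.01,0,0,0],
    [-0.03,0,0,0],
    [-0.05,0,0,0],
    [-0.065,0,0,0],
    [-0.065,0,0,0]
  ]
}}

```text
time: 7.82
tool_pos: [0.5008, -0.049, 0.0764]
tool_rot: [-0.523, 1.57, -0.2]
contact_force: [-0.6, -0.9, -0.7]
opening: 0.0413
```

Call:
{"op": "move_arm", "data": {
  "increments": [
    [0,0,0,0],
    [0,0,0,0],
    [0,0,0,0],
    [0,0,0,0],
    [0,0,0,0]
  ],
  "gripper": 0
}}

```text
time: 8.45
tool_pos: [0.5005, -0.0489, 0.0759]
tool_rot: [1.347, 1.571, 1.67]
contact_force: [-0.6, -0.6, -0.9]
opening: 0.0867
```

Run:
```python
from h import *
im=robot.read_camera("side"); im=cv2.resize(im[190:390,220:440],None,fx=3,fy=3)[:,:,::-1].copy()
cv2.imwrite("pics/s8.png",im)
im=robot.read_camera("wrist"); cv2.imwrite("pics/w8.png",im[:,:,::-1])
o=robot.observe(); print(o['time'],o['tool_pos'],o['opening'],o['contact_force'])
p=o['tool_pos']-B; print("case-frame TCP (x,y) mm",(p@X)*1e3-62,p@Y*1e3)
```

```text
8.55 [ 0.500496   -0.04894192  0.07589352] 0.09075456812678367 [-0.67550658 -1.35635081 -0.25328251]
case-frame TCP (x,y) mm -63.976720150422096 0.40793618115750135
```

View pics/s8.png

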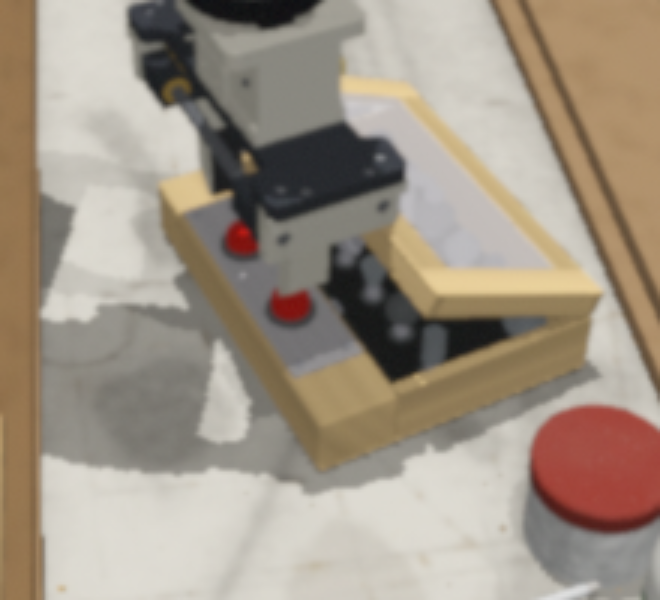

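View pics/w8.png

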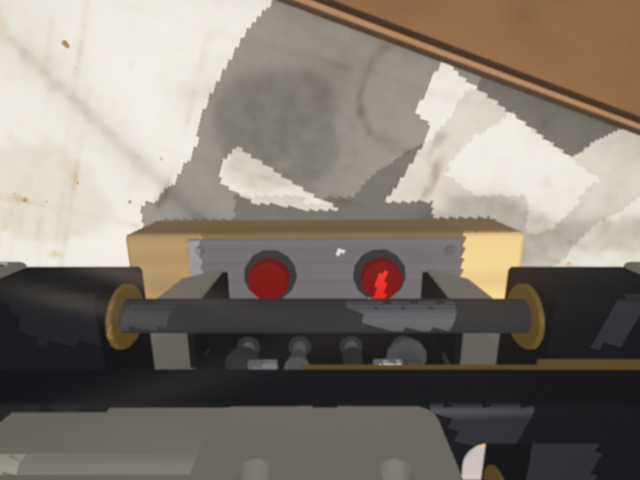

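Both buttons are back up at about (268,278) and (380,275). The lid is still at its sprung angle, and both tongues, at (262,364) and (388,364), lie well between the fingers. Next I work out the arc for the push.

Run:
```python
from h import *
x0,z0=-64.,76.
for a in np.arange(.4,1.86,.075):
    d=15.7
    ex,ez=88-123.5*np.cos(a),43.5+123.5*np.sin(a)
    if a<np.pi/2: tx,tz=ex-9.5,ez-d
    else:
        tz=ez-d; tx=88-9.5+(tz-43.5)*np.tan(a-np.pi/2)
    print(round(a,3),"tool dx",round(-(tz-z0)/400,3),"dz",round((tx-x0)/400,3))
```

```text
0.4 tool dx 0.0 dz 0.072
0.475 tool dx -0.021 dz 0.082
0.55 tool dx -0.041 dz 0.093
0.625 tool dx -0.06 dz 0.106
0.7 tool dx -0.078 dz 0.12
0.775 tool dx -0.096 dz 0.136
0.85 tool dx -0.111 dz 0.152
0.925 tool dx -0.126 dz 0.17
1.0 tool dx -0.139 dz 0.189
1.075 tool dx -0.151 dz 0.209
1.15 tool dx -0.161 dz 0.23
1.225 tool dx -0.17 dz 0.252
1.3 tool dx -0.177 dz 0.274
1.375 tool dx -0.182 dz 0.296
1.45 tool dx -0.186 dz 0.319
1.525 tool dx -0.188 dz 0.342
1.6 tool dx -0.188 dz 0.364
1.675 tool dx -0.187 dz 0.384
1.75 tool dx -0.183 dz 0.404
1.825 tool dx -0.178 dz 0.424
```

Call:
{"op": "move_arm", "data": {
  "increments": [
    [0,0,0.03,0],
    [0,0,0.055,0],
    [0,0,0.07,0],
    [-0.01,0,0.077,0],
    [-0.02,0,0.082,0]
  ]
}}

```text
time: 9.18
tool_pos: [0.5315, -0.0385, 0.084]
tool_rot: [2.63, 1.57, 2.952]
contact_force: [-1.1, -1.2, -1.1]
opening: 0.0919
```

Call:
{"op": "move_arm", "data": {
  "increments": [
    [-0.01,0,0.005,0],
    [-0.02,0,0.011,0],
    [-0.03,0,0.018,0],
    [-0.04,0,0.024,0],
    [-0.04,0,0.024,0]
  ]
}}

```text
time: 9.8
tool_pos: [0.5411, -0.0354, 0.1003]
tool_rot: [-0.223, 1.57, 0.099]
contact_force: [-1.3, 1.2, 0.5]
opening: 0.0916
```

Run:
```python
from h import *
im=robot.read_camera("side"); im=cv2.resize(im[190:390,220:440],None,fx=3,fy=3)[:,:,::-1].copy()
for a in (.4,.625): draw(im,"side",a,3,[220,190])
cv2.imwrite("pics/s9.png",im)
im=robot.read_camera("wrist"); cv2.imwrite("pics/w9.png",im[:,:,::-1])
o=robot.observe(); print(o['time'],o['tool_pos'],o['opening'],o['contact_force'])
p=o['tool_pos']-B; print("case-frame TCP (x,y) mm",(p@X)*1e3-62,p@Y*1e3)
```

```text
9.9 [ 0.54074312 -0.03547744  0.09993494] 0.09159977831283421 [-0.70812379  0.17364295  0.35013321]
case-frame TCP (x,y) mm -21.54074338784646 0.3736747626848177
```

View pics/s9.png

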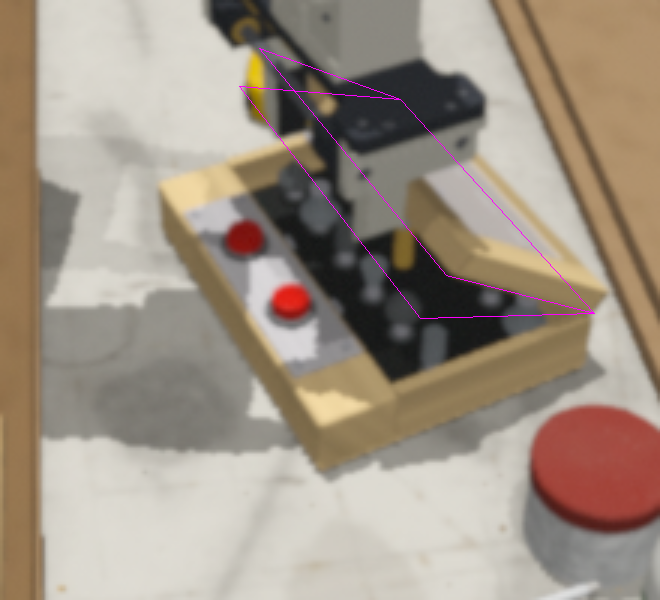

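View pics/w9.png

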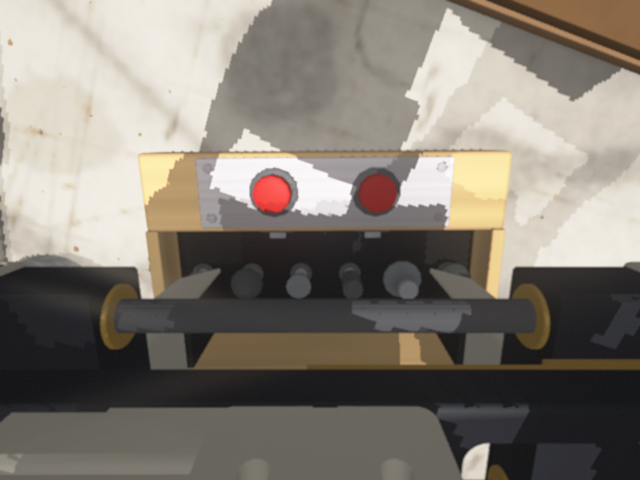

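The side view shows the lid following to about 0.65 rad, with contact forces around 1 N and the case in place. I continue along the arc.

Call:
{"op": "move_arm", "data": {
  "increments": [
    [-0.018,0,0.014,0],
    [-0.036,0,0.03,0],
    [-0.051,0,0.046,0],
    [-0.066,0,0.064,0],
    [-0.079,0,0.083,0]
  ]
}}

```text
time: 10.52
tool_pos: [0.5728, -0.0247, 0.132]
tool_rot: [-0.068, 1.57, 0.255]
contact_force: [-1.8, 0.0, -0.2]
opening: 0.0916
```

Call:
{"op": "move_arm", "data": {
  "increments": [
    [-0.012,0,0.02,0],
    [-0.022,0,0.041,0],
    [-0.031,0,0.063,0],
    [-0.038,0,0.085,0],
    [-0.038,0,0.085,0]
  ]
}}

```text
time: 11.15
tool_pos: [0.6053, -0.0141, 0.1468]
tool_rot: [-0.423, 1.57, -0.1]
contact_force: [0.1, 0.6, 1.1]
opening: 0.0916
```

Run:
```python
from h import *
im=robot.read_camera("side"); im=cv2.resize(im[150:350,220:440],None,fx=3,fy=3)[:,:,::-1].copy()
for a in (1.3,): draw(im,"side",a,3,[220,150])
cv2.imwrite("pics/s10.png",im)
o=robot.observe(); print(o['time'],o['tool_pos'],o['opening'],o['contact_force'])
p=o['tool_pos']-B; print("case-frame TCP (x,y) mm",(p@X)*1e3-62,p@Y*1e3)
```

```text
11.2 [ 0.60481982 -0.01417478  0.14665239] 0.09192880289630201 [ 0.34175186  0.72767326 -0.18874132]
case-frame TCP (x,y) mm 45.97821053252652 0.19220973655879806
```

View pics/s10.png

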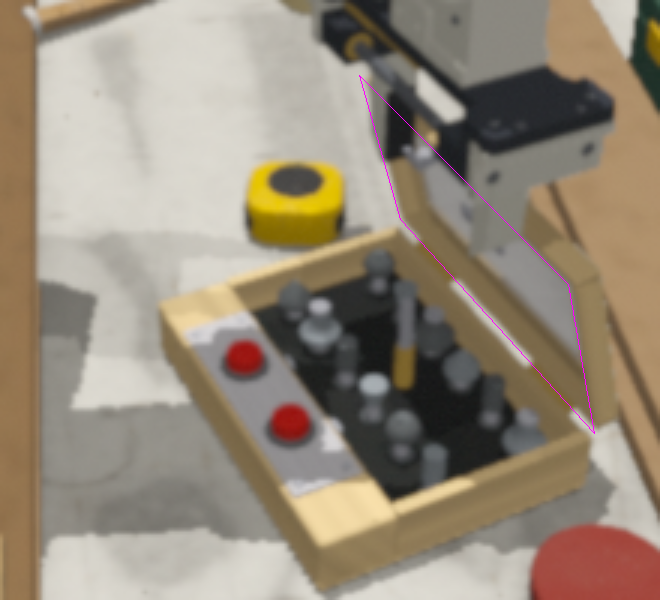

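The lid is at about 1.3 rad and still on the fingers. Now I push it past upright, slower.

Call:
{"op": "move_arm", "data": {
  "increments": [
    [-0.005,0,0.022,0],
    [-0.009,0,0.045,0],
    [-0.011,0,0.068,0],
    [-0.011,0,0.082,0],
    [-0.011,0,0.095,0]
  ]
}}

```text
time: 11.82
tool_pos: [0.6409, -0.002, 0.151]
tool_rot: [0.997, 1.571, 1.32]
contact_force: [0.1, 0.0, -0.0]
opening: 0.0917
```

Call:
{"op": "move_arm", "data": {
  "increments": [
    [0,0,0.01,0],
    [0,0,0.02,0],
    [0,0,0.03,0],
    [0,0,0.035,0],
    [0,0,0.035,0]
  ]
}}

```text
time: 12.45
tool_pos: [0.6539, 0.0023, 0.1511]
tool_rot: [0.455, 1.571, 0.777]
contact_force: [-0.4, 0.9, -0.1]
opening: 0.0916
```

Run:
```python
from h import *
im=robot.read_camera("side"); im=cv2.resize(im[150:350,220:440],None,fx=3,fy=3)[:,:,::-1].copy()
for a in (1.57,1.75): draw(im,"side",a,3,[220,150])
cv2.imwrite("pics/s11.png",im)
o=robot.observe(); print(o['time'],o['tool_pos'],o['opening'],o['contact_force'])
p=o['tool_pos']-B; print("case-frame TCP (x,y) mm",(p@X)*1e3-62,p@Y*1e3)
```

```text
12.5 [0.65372173 0.00229676 0.15107559] 0.09202974700272568 [-0.25551409 -0.4337476   0.45619109]
case-frame TCP (x,y) mm 97.57516610147485 0.25641740705838434
```

View pics/s11.png

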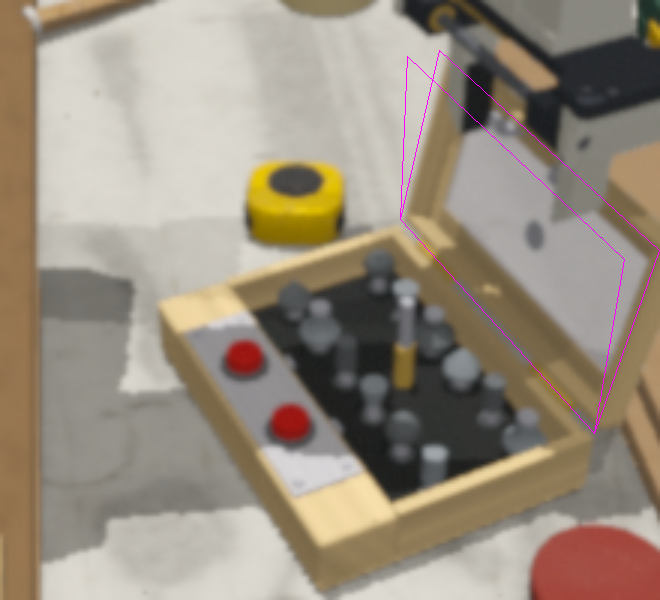

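The lid now leans back beyond the 1.75 rad outline. I back off and wait for it to settle.

Call:
{"op": "move_arm", "data": {
  "increments": [
    [0,0,-0.03,0],
    [0,0,-0.1,0],
    [-0.03,0,-0.2,0],
    [-0.08,0,-0.32,0],
    [-0.12,0,-0.44,0]
  ]
}}

```text
time: 13.12
tool_pos: [0.4854, -0.0539, 0.1998]
tool_rot: [-0.68, 1.57, -0.358]
contact_force: [0.9, 0.2, 1.1]
opening: 0.0918
```

Call:
{"op": "move_arm", "data": {
  "increments": [
    [0,0,0,0],
    [0,0,0,0],
    [0,0,0,0],
    [0,0,0,0],
    [0,0,0,0]
  ]
}}

```text
time: 13.75
tool_pos: [0.4871, -0.0533, 0.1986]
tool_rot: [2.388, 1.57, 2.711]
contact_force: [0.0, 0.1, 0.1]
opening: 0.092
```

Call:
{"op": "move_arm", "data": {
  "increments": [
    [0,0,0,0],
    [0,0,0,0],
    [0,0,0,0],
    [0,0,0,0],
    [0,0,0,0]
  ]
}}

```text
time: 14.38
tool_pos: [0.4869, -0.0535, 0.1991]
tool_rot: [0.26, 1.571, 0.582]
contact_force: [-0.0, -0.7, -0.5]
opening: 0.0918
```

Run:
```python
from h import *
im=robot.read_camera("side"); im=cv2.resize(im[150:350,220:440],None,fx=3,fy=3)[:,:,::-1].copy()
cv2.imwrite("pics/s12.png",im.copy())
for a in (1.65,1.75,1.85): draw(im,"side",a,3,[220,150])
cv2.imwrite("pics/s13.png",im)
im=robot.read_camera("top"); cv2.imwrite("pics/t12.png",im[:,:,::-1])
o=robot.observe(); print(o['time'],o['tool_pos'],o['opening'],o['contact_force'])
```

```text
14.475 [ 0.48684676 -0.05352633  0.19914442] 0.09153752835937762 [ 0.25382731 -0.03477095  0.83990668]
```

View pics/s13.png

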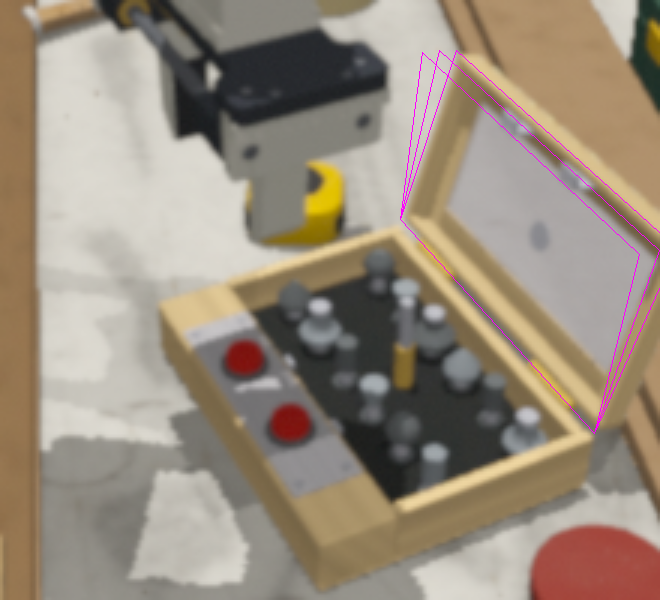

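View pics/t12.png

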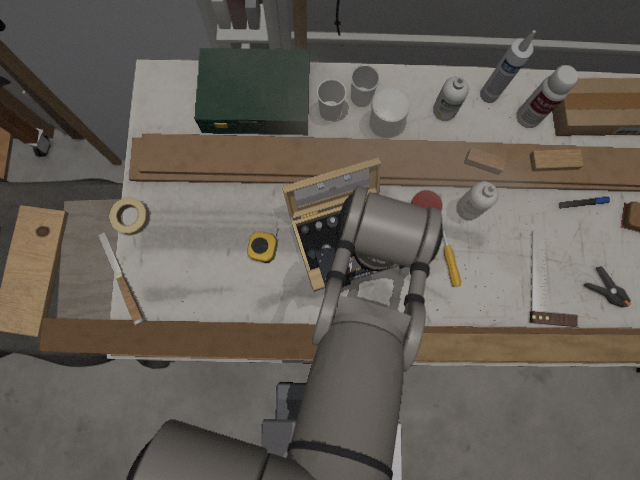

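The lid leans at about 1.85 rad, untouched. The buttons are up at the same side-view pixels as at the start, (301,269) and (316,291), so the case has not moved. The tape, tin and screwdriver are unmoved. I check once more that it is settled, then hand in.

Call:
{"op": "move_arm", "data": {
  "increments": [
    [0,0,0,0],
    [0,0,0,0],
    [0,0,0,0],
    [0,0,0,0],
    [0,0,0,0]
  ]
}}

```text
time: 15.1
tool_pos: [0.4868, -0.0535, 0.1991]
tool_rot: [0.719, 1.571, 1.042]
contact_force: [-0.0, 1.1, -1.0]
opening: 0.0919
```

Run:
```python
from h import *
im=robot.read_camera("side"); big=cv2.resize(im[150:350,220:440],None,fx=3,fy=3)[:,:,::-1]
old=cv2.imread("pics/s12.png"); d=cv2.absdiff(old,np.ascontiguousarray(big)); print("lid region diff mean/max",d[50:430,400:].mean(),d[50:430,400:].max())
print(reds(im)); print(robot.observe()['time']); robot.hand_in()
```

```text
lid region diff mean/max 0.4072604588394062 9
[(array([434.3,  14.7]), np.int32(658)), (array([588.2,  20.5]), np.int32(25)), (array([301.1, 269. ]), np.int32(102)), (array([316.4, 290.6]), np.int32(117)), (array([421.7, 346.2]), np.int32(1218))]
15.15
the job is handed in; nothing more can be done
```

The case is open and the job is handed in at 15.15 s; the hand-in gave no verdict.

- **Buttons:** I pressed both about 5 mm with the two fingertips (about 8.5 N in total). I held them for over 3 s, until the lid had stopped at about 0.4 rad, then let go straight upward.
- **Lid:** I pushed it back along an arc with the open fingers, outside the tongues. The wrist force readings I took, at the end of each move, stayed around 2 N or less during the push.
- **Last checks:** The lid leans at about 1.85 rad against the projected outlines, with the arm clear. It showed no movement between two pictures about 0.7 s apart. Both buttons look fully up and lie within half a pixel of where they were at the start, so the case has not moved.
- **Things around it:** The tape measure and screwdriver look unmoved. The tin's measured red patch shifted about 1 px and shrank somewhat. I put that down to changed shading, because the arm never came near it.
- **Disagreement:** The side camera's y positions differed from the top and wrist cameras by about 4 mm. Before pressing I corrected the finger position by about 1.5 mm, using the wrist view.

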